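# Press the craft wreath

## Robot

A 6-joint arm with a two-finger parallel gripper is mounted at the origin on the work surface. World frame = base frame: x ahead of the robot, y to its left, z up, the work surface at z = 0. Lengths are in mm, angles in rad, forces in N, time in s.
With the tool pointing down it reaches from about 350 to 850 mm from the base axis. Payload 8.1 kg.
Tool frame: the origin (TCP) lies at the very end of the fingers, on their centre line; the grasp point (between the pads) lies 19 mm behind it (robot.grasp_offset is the distance from the TCP to the grasp point, in mm); z points along the fingers, y is the line along which they close (so a half turn about z gives the same grasp; the last joint's range is limited). The gripper opens to 93 mm and grips with 3 to 60 N. Pads are 15 mm wide; open, the fingers measure 128 mm over their backs; the gripper's body (75 mm by 188 mm) begins 65 mm behind the grasp point.
Start: joints at [-1.344, 0.13, 1.488, -0, 1.523, -0.085], TCP at [184.084, -571.068, 218.635] pointing down, gripper open.
Joint ranges: [-2.96, 2.96], [-0.89, 2.26], [0.02, 2.5], [-1.34, 4.48], [0, 2.73], [-2.66, 2.66]. Speed limits (rad/s): [2.39, 2.39, 2.79, 3.14, 3.14, 3.14].

## Interface

Orientations are given as a unit quaternion [x, y, z, w].
In Python, from bench import robot, read_camera, job gives the robot as it stands.
- The arm moves only by the tool move_arm, never from a script. Its argument "rows" is text: rows parted by semicolons, each of 5 numbers parted by spaces: the shift along the tool's x, y, z in mm, then the turn about the tool's z in degrees, then the opening, from -1 (shut) to 1 (fully open). A call has 1 to 12 rows; each row shifts and turns the commanded pose from where the row before left it, along the tool's axes as they then stand; what a row does not reach is not made up. A row lasts 1/8 s, in which the tool goes at most 62.5 mm and 10.7 degrees, less where a joint would pass 70% of its speed; a pose out of reach is approached as far as the arm can. A call is refused whole if a number of a shift passes 62.5 or a number of a turn 10.7, either way. A call with a gripper value outside its range is refused whole. The fingers move at their own pace and stop on an object; the grip force is fixed at half the most. Time passes only in rows, so rows that do not move let the fingers close. It gives the time, the measured TCP pose, the force, the opening and the grip force at its end, in the units of the state.
- robot.sense(): the state, without advancing time (a new reading comes with each control period).
- read_camera(name): name is "side" or "top"; returns a dict with "frame" (420x560x3 uint8, blue, green, red), "K" (3x3 intrinsics, pixels), "xyz" and "attitude" of the camera in the world. Camera axes: x right, y up, looking along -z (the intrinsics and any distortion apply to the point x, -y, -z); pixel columns grow to the right and rows downward; lengths in mm; the calibration is good to about 2 mm. A picture is of the moment at which its call begins. There is no depth.
- job.finish_job(): hands the job in; it is judged then, once.
The state is a dict: "time": time; "q": joint angles; "joint_vel": joint speeds; "effort": joint torques, N m; "ee_pos": TCP position; "eef_rot": TCP orientation; "wrist_force": force on the tool from outside, world axes, zero at the start; "ft_torque": the same for the moment, N m; "grip_width": opening from 0.0 (shut) to 1.0 (fully open); "gripper_force": force on a finger pad.
Only numpy, scipy, OpenCV 4.12 (cv2) and the standard library are available. Lean on these libraries where they do the work, as an engineer would, in place of code of your own. Each camera call takes 0.05 s, during which the arm holds its last target. There are 200 camera calls.

## Task

The wreath's glue is still wet: keep it flat on the table and slide it through the open side of the craft press until it sits fully home in the bay. Then swing the lid gently shut and fasten it with the red captive screw-knob: turn it to the yellow marks, push it down so that it drops in, and keep turning clockwise until its bar points at the green marks and the knob stays down by itself. Leave the glue bottle, the jar and the hole punch where they stand.

Things in the scene. Friction and masses are not known exactly. Their poses are not given: they have to be found in the camera images.
- wreath: loose flat ring, cardboard-brown with ten green card circles on top: outer diameter 116 mm, hole diameter 64 mm, 14 mm high (15 with the card), 0.12 kg; origin at the centre of its underside, z up
- bay (a point): centre of the press's bay at table level, where the wreath's origin belongs. Axes of the press: x from the hinge to the knob side, y from the open side (mouth) to the end stop, z up. No raised floor: the wreath slides on the table. Inner walls 26 mm high at x = -61 mm (hinge wall, back to x = -105) and x = +61 mm (socket block, out to x = +125); end stop at y = +59.5 mm
- mouth (a point): middle of the bay's open side, 75 mm from the bay's centre towards -y of the press, at table level; the walls on both sides end here in rounded noses (to y = -83 mm); at the other end they reach y = +75 mm
- hinge (a point): middle of the lid's hinge line (along y of the press), 33 mm above the table at x = -95 mm of the press; axes those of the press. The lid plate is 10 mm thick (5 mm either side of the hinge plane), 150 mm wide along y, and reaches from 8 to 222 mm off the hinge line
- lid (a joint): angle of the white lid, rad: 0 shut (level), starts near upright (1.5 to 1.66, knob on the side towards the robot), limit 1.9. Stiff hinge: stays where it is left; about 5 N at the free edge moves it. A cork boss under it (48 mm wide tapering to 36, down to 25 mm below the hinge plane, 95 mm off the hinge line) enters the wreath's hole: it shuts only if the wreath is home
- lid_edge (a point): middle of the lid's free edge, on its outer (upper) face, 222 mm off the hinge line; x of its frame runs from the hinge to the free edge, z out of the upper face
- knob_top (a point): centre of the top of the red knob's bar; x along the bar, z out of the lid. The knob's axis is 188 mm off the hinge line, mid-width of the lid. Bar 64 x 16 x 24 mm high on a red flange 64 mm in diameter, 6 mm thick; with the knob up the bar's top is 53 mm above the hinge plane (86 mm above the table, lid shut)
- knob_push (a joint): how far the knob is pressed towards the lid, m: 0 up, 0.0175 fully down; spring 6 N at the top, 11 N at the bottom. With the lid shut and the bar at the yellow marks it goes right down; elsewhere it stops after about 2 mm on the socket's rim. Turned under the thread it stays down at about 0.013 to 0.015
- knob_turn (a joint): angle of the knob, rad, growing clockwise seen from outside the lid: 0 with the bar pointing from hinge to free edge, 0.75 (within 0.15) at the yellow marks, where its pins drop in, 1.57 at the green marks (bar parallel to the hinge), stop at 1.65. Starts at 0.05 to 0.38. Needs about 0.2 N m
- glue: bystander: white glue bottle with blue cap, 32 mm in diameter, 100 mm high, standing near one corner of the mouth; origin at its foot
- jar: bystander: green glass jar with orange lid, 56 mm in diameter, 85 mm high, standing near the other corner of the mouth; origin at its foot
- punch: bystander: hole punch 60 x 110 x 47 mm standing beyond the end stop; origin at the centre of its foot

How it is judged:
By the outcome, as a careful person would: the job done as asked, in the order asked, and still so for the second after the job is handed in, with the robot touching nothing.
It also fails if it takes over 72 s, if anything falls off the work surface, if the arm or the gripper's body presses on something with over 40 N, if the wrist force passes 120 N, or if a joint passes its speed limit or range.

## Working session

There is one attempt and no reset: what is moved stays moved. The work goes in short steps, Python scripts to look and compute and a tool call to move; the robot and the scene stay as the last step left them, time stands still between calls to the robot, and variables do not carry over. Pictures are saved under pics/ and viewed, at most 10 in all, crops included, and the job is handed in when it is done.

Besides the shell and the picture viewer there is one more tool, called after ">>>" as name(argument=value, ...) on one line, values as JSON. move_arm: Moves the arm, as the interface text tells. Its arguments: {"type":"object","properties":{"rows":{"type":"string"}},"required":["rows"]}

```bash
mkdir -p pics; ls; cat > h.py <<'E'
import numpy as np, cv2
from scipy.spatial.transform import Rotation as R
from bench import robot, read_camera, job
def snap(name,fn):
    c=read_camera(name); cv2.imwrite('pics/'+fn,c['frame']); return c
def cam(c):
    a=np.array(c['attitude'],float)
    M=a if a.shape==(3,3) else R.from_quat(a).as_matrix()
    return np.array(c['K'],float),np.array(c['xyz'],float),M
def proj(c,P):
    K,t,M=cam(c); p=(np.atleast_2d(P)-t)@M; p=p*[1,-1,-1]; u=p@K.T; return u[:,:2]/u[:,2:]
def ray(c,uv,z=0):
    K,t,M=cam(c); uv=np.atleast_2d(uv); d=np.c_[uv,np.ones(len(uv))]@np.linalg.inv(K).T
    d=(d*[1,-1,-1])@M.T; return t+d*((z-t[2])/d[:,2:])
E
python3 - <<'E'
from h import *
for n in('top','side'):
    c=snap(n,n+'0.png'); print({k:v for k,v in c.items() if k!='frame'})
print(robot.sense())
E
```

```text
pics
{'K': array([[447.51149516,   0.        , 281.75220487],
       [  0.        , 447.51149516, 214.87762491],
       [  0.        ,   0.        ,   1.        ]]), 'xyz': array([ 510.45394816,   25.52685149, 1098.861356  ]), 'attitude': array([-0.01862894,  0.01142311,  0.7116029 , -0.70224197])}
{'K': array([[427.60272297,   0.        , 286.02603106],
       [  0.        , 427.60272297, 209.76759111],
       [  0.        ,   0.        ,   1.        ]]), 'xyz': array([ 88.27721467, 688.47742752, 757.0748582 ]), 'attitude': array([-0.13881195,  0.40424373,  0.86192251, -0.27277799])}
{'time': 0.1, 'q': array([-1.34440300e+00,  1.31067048e-01,  1.48913550e+00, -4.40329216e-06,
        1.52301001e+00, -8.54109071e-02]), 'joint_vel': array([ 0.00215065, -0.00083614, -0.00471134,  0.00126532,  0.00050283,
       -0.00136981]), 'effort': array([ 1.17835851e-03, -5.61342359e+01, -4.93096519e+01,  7.70876929e-02,
        2.92221206e-02, -5.52129973e-05]), 'ee_pos': array([ 183.96657757, -570.57538062,  217.72261188]), 'eef_rot': array([ 9.87871519e-01,  1.55271394e-01, -5.92409159e-05, -8.07787110e-04]), 'wrist_force': array([ 0.46575655, -0.03712102, -0.06141259]), 'ft_torque': array([-0.0188149 ,  0.02444695, -0.0593627 ]), 'gripper_force': 0.0, 'grip_width': 0.9986085440669961}
```

View pics/top0.png

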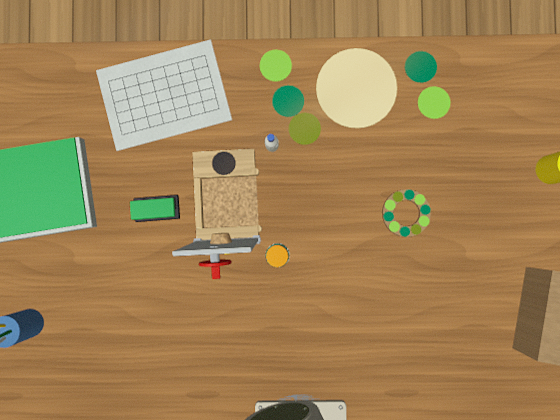

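View pics/side0.png

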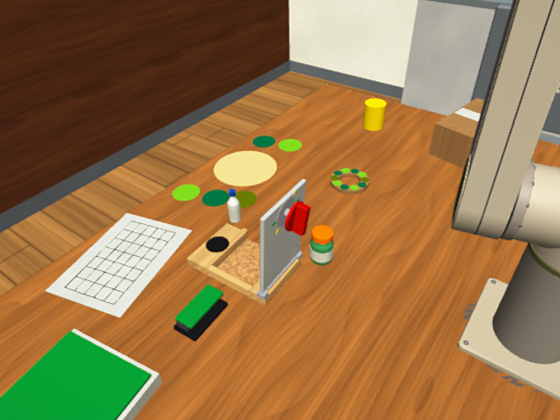

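The top view shows the press with its mouth to the right (socket hole 223,162; end stop at about 197), wreath at (407,213), jar (277,255), glue (271,142). The lid is upright, with the knob towards the robot at (215,265). I'll zoom in to get the press pose.

```bash
python3 - <<'E'
from h import *
c=read_camera('top'); f=c['frame']
cr=f[140:285,165:300]; cv2.imwrite('pics/crop1.png',cv2.resize(cr,None,fx=4,fy=4,interpolation=cv2.INTER_CUBIC))
s=read_camera('side'); cr=s['frame'][170:310,180:340]; cv2.imwrite('pics/crop2.png',cv2.resize(cr,None,fx=4,fy=4,interpolation=cv2.INTER_CUBIC))
# wreath
hsv=cv2.cvtColor(f,cv2.COLOR_BGR2HSV)
m=((hsv[...,0]>32)&(hsv[...,0]<95)&(hsv[...,1]>100)).astype(np.uint8); m[:,:370]=0;m[:,450:]=0;m[:170]=0;m[250:]=0
n,l,st,ce=cv2.connectedComponentsWithStats(m); 
for i in range(1,n): print(st[i],ce[i])
(x,y),r=cv2.minEnclosingCircle(cv2.findNonZero(m)); print(x,y,r, ray(c,[[x,y]],15))
print('rough socket',ray(c,[[223,162]],26),'jar',ray(c,[[277,255]],85),'glue',ray(c,[[271,140]],100))
E
```

```text
[404 190  26  37 344] [419.36627907 206.22093023]
[393 192  10  10  76] [397.5        196.28947368]
[385 200  11  10  92] [389.63043478 204.48913043]
[383 212  17  20 175] [391.33714286 221.58857143]
[411 224  10  10  76] [415.67105263 228.92105263]
[400 227  10  10  76] [404.52631579 231.21052632]
406.53924560546875 212.59043884277344 24.09117889404297 [[ 558.09538452 -265.49056528   15.        ]]
rough socket [[685.87556288 176.39021548  26.        ]] jar [[463.06076547  47.49824505  85.        ]] glue [[721.9949631   57.43497888 100.        ]]
```

View pics/crop1.png

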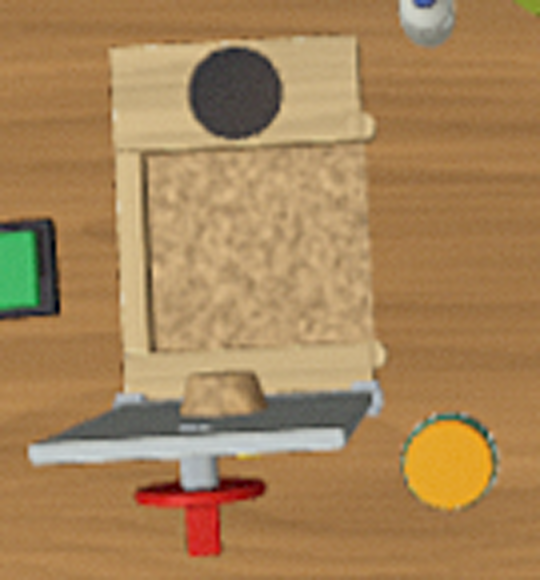

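View pics/crop2.png

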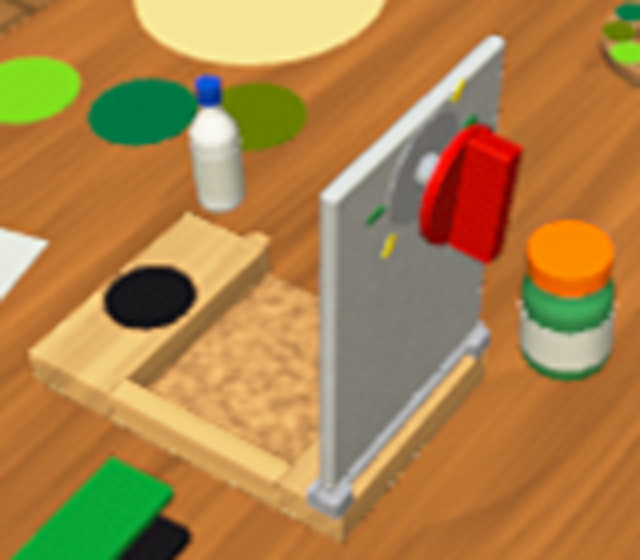

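```bash
cat > fit.py <<'E'
from h import *
from scipy.optimize import least_squares
def press2w(p,P): 
    P=np.atleast_2d(P).astype(float); c,s=np.cos(p[2]),np.sin(p[2])
    return np.c_[p[0]+c*P[:,0]-s*P[:,1],p[1]+s*P[:,0]+c*P[:,1],P[:,2]]
def lid(a,L): # L: off, y, n
    L=np.atleast_2d(L).astype(float)
    return np.c_[-95+L[:,0]*np.cos(a)-L[:,2]*np.sin(a),L[:,1],33+L[:,0]*np.sin(a)+L[:,2]*np.cos(a)]
def bar(k):
    o=[]
    for e in(1,-1):
        for w in(1,-1):
            u=e*32;v=w*8; o.append([188+u*np.cos(k)+v*np.sin(k), -u*np.sin(k)+v*np.cos(k),53])
    return o
E
python3 - <<'E'
from fit import *
T=read_camera('top');S=read_camera('side')
t=lambda L,o:(np.array(L,float)+.5)/4-.5+o
A=[[125,75,26],[125,-75,26],[61,59.5,26],[-61,59.5,26],[93,0,26]]
at=t([[111,48],[357,37],[143,150],[152,352],[235,92]],[165,140])
As=[[125,75,26],[93,0,26]]; as_=t([[33,355],[150,297]],[180,170])
L=[[222,75,5],[222,75,-5],[222,-75,5],[222,-75,-5]]
lt=t([[32,465],[30,448],[342,447],[345,430]],[165,140])
ls=t([[337,203],[321,195],[502,50],[495,38]],[180,170])
bs=t([[472,132],[522,148],[445,247],[490,262]],[180,170])
def f(p):
    lw=press2w(p,lid(p[3],L))
    return np.r_[proj(T,press2w(p,A))-at,proj(S,press2w(p,As))-as_,proj(T,lw)-lt,proj(S,lw)-ls,proj(S,press2w(p,lid(p[3],bar(p[4]))))-bs].ravel()
r=least_squares(f,[590,165,0,1.57,.2],loss='soft_l1'); print(r.x); print(f(r.x).reshape(-1,2).round(1).tolist())
p=r.x
for n,P in(('mouth',[0,-75,0]),('hinge',[-95,0,33])): print(n,press2w(p,P))
print('edge',press2w(p,lid(p[3],[222,0,5])),'knob',press2w(p,lid(p[3],[188,0,53])))
print('jar/glue in press', [np.array([[np.cos(p[2]),np.sin(p[2])],[-np.sin(p[2]),np.cos(p[2])]])@(np.array(q)-p[:2]) for q in((463,47.5),(722,57.4),(558.1,-265.5))])
E
```

```text
[5.90107575e+02 1.71641446e+02 3.65528476e-02 1.64306478e+00
 5.22246479e-01]
[[-0.3, -0.0], [0.1, -0.4], [-0.8, 0.5], [-1.0, 0.5], [0.2, 0.5], [-1.7, -1.7], [-0.1, -0.6], [-0.8, 0.2], [-0.6, -0.8], [1.0, 0.8], [0.0, -0.3], [-1.1, -0.9], [-1.6, -1.1], [1.0, -3.4], [-1.4, -2.2], [11.8, 3.4], [2.7, -1.3], [7.7, 5.1], [-0.0, 0.1]]
mouth [[592.84842811  96.69154424   0.        ]]
hinge [[495.17103317 168.16969836  33.        ]]
edge [[474.16848807 167.40165344 254.05950151]] knob [[428.77910767 165.74180302 216.68238226]]
jar/glue in press [array([-131.55938247, -119.41341228]), array([ 127.62940308, -118.98510477]), array([ -47.96140119, -435.67973601])]
```

>>> move_arm(rows="0 0 0 -10.7 0.2;0 0 0 -10.7 0.2;0 0 0 -10.7 0.2;0 0 0 -10.7 0.2;0 0 0 -10.7 0.2;0 0 0 -10.7 0.2;0 0 0 -10.7 0.2;0 0 0 -10.7 0.2;0 0 0 -10.7 0.2;0 0 0 -10.7 0.2;0 0 0 -10.7 0.2;0 0 0 -10.7 0.2")

```text
time: 1.8
ee_pos: [184.1, -571.0, 218.6]
eef_rot: [0.287, 0.958, 0.0, -0.0]
wrist_force: [0.2, -0.1, 0.5]
grip_width: 0.599
gripper_force: 0.0
```

>>> move_arm(rows="0 0 0 -10.7 0.2;0 0 0 -10.7 0.2;0 0 0 -10.7 0.2;0 0 0 -3.7 0.2;0 0 0 0 0.2")

```text
time: 2.42
ee_pos: [251.8, -545.4, 213.9]
eef_rot: [0.042, 0.998, -0.016, -0.036]
wrist_force: [-1.1, -1.0, -0.7]
grip_width: 0.598
gripper_force: 0.0
```

```bash
cat >> fit.py <<'E'
PP=np.array([590.1,171.6,.0366])
def go(T,yaw=None):
    s=robot.sense(); M=R.from_quat(s['eef_rot']).as_matrix()
    y=np.degrees(np.arctan2(M[1,0],M[0,0]))
    print('t',s['time'],'pos',s['ee_pos'].round(1),'yaw',y.round(1),'F',s['wrist_force'].round(1),'grip',round(s['grip_width']*93,1),s['gripper_force'],'q6',round(s['q'][5],2))
    for t in np.atleast_2d(T): print('to',t,'shift',(M.T@(np.array(t)-s['ee_pos'])).round(1))
    if yaw is not None: print('turn',(y-yaw+180)%360-180)
E
python3 -c "
from fit import *
go([[559.7,-310.5,100],[559.7,-310.5,3]],182.1)"
```

```text
t 2.425 pos [ 251.8 -545.4  213.9] yaw 175.2 F [-1.1 -1.  -0.7] grip 55.6 0.0 q6 -2.66
to [ 559.7 -310.5  100. ] shift [-294.4  263.2   84. ]
to [ 559.7 -310.5    3. ] shift [-301.2  266.7  180.7]
turn -6.938562718888448
```

>>> move_arm(rows="-30 25 0 0 0.2;-30 25 0 0 0.2;-30 25 0 0 0.2;-30 25 0 0 0.2;-30 25 0 0 0.2;0 0 0 0 0.2")

```text
time: 3.18
ee_pos: [411.0, -433.9, 198.9]
eef_rot: [0.042, 0.998, -0.016, -0.036]
wrist_force: [-0.3, -0.9, 0.6]
grip_width: 0.599
gripper_force: 0.0
```

```bash
python3 -c "
from fit import *
go([[559.7,-310.5,100],[559.7,-310.5,3]],182.1); print(robot.sense()['eef_rot'])"
```

```text
t 3.175 pos [ 411.  -433.9  198.9] yaw 175.1 F [-0.3 -0.9  0.6] grip 55.7 0.0 q6 -2.33
to [ 559.7 -310.5  100. ] shift [-144.2  138.8   84.1]
to [ 559.7 -310.5    3. ] shift [-151.   142.2  180.8]
turn -7.0133149888019375
[ 0.04220994  0.99833546 -0.01616204 -0.03582497]
```

>>> move_arm(rows="0 0 0 -7 0.2;0 0 0 0 0.2")

```text
time: 3.42
ee_pos: [408.9, -435.8, 199.3]
eef_rot: [-0.017, 0.999, -0.014, -0.037]
wrist_force: [-0.0, 0.1, 1.6]
grip_width: 0.6
gripper_force: 0.0
```

```bash
python3 -c "
from fit import *
go([[559.7,-310.5,60],[559.7,-310.5,4]],182.1); print(robot.sense()['eef_rot'],robot.sense()['q'])"
```

```text
t 3.425 pos [ 408.9 -435.8  199.3] yaw -178.1 F [-0.   0.1  1.6] grip 55.8 0.0 q6 -2.46
to [ 559.7 -310.5   60. ] shift [-164.7  123.7  124. ]
to [ 559.7 -310.5    4. ] shift [-168.9  125.3  179.8]
turn -0.20439150702179631
[-0.01704196  0.99906711 -0.01440449 -0.03697289] [-0.85542814  0.16411512  1.48865886 -0.07529025  1.51450906 -2.45513317]
```

>>> move_arm(rows="-28 21 21 0 0.2;-28 21 21 0 0.2;-28 21 21 0 0.2;-28 21 21 0 0.2;-28 21 21 0 0.2;-25 19 20 0 0.2;0 0 0 0 0.2;0 0 0 0 0.2")

```text
time: 4.42
ee_pos: [560.3, -309.9, 59.4]
eef_rot: [-0.017, 0.999, -0.015, -0.037]
wrist_force: [0.6, -0.3, -0.0]
grip_width: 0.6
gripper_force: 0.0
```

```bash
python3 -c "
from fit import *
go([[559.7,-310.5,4]],182.1)
c=snap('top','t2.png');s=snap('side','s2.png')
a=c['frame'][170:290,360:460];b=s['frame'][130:230,290:430]
cv2.imwrite('pics/w.png',np.hstack([cv2.resize(a,(400,480)),cv2.resize(b,(400,480))]))"
```

```text
t 4.425 pos [ 560.3 -309.9   59.4] yaw -178.1 F [ 0.6 -0.3 -0. ] grip 55.8 0.0 q6 -2.13
to [ 559.7 -310.5    4. ] shift [-3.5  0.9 55.3]
turn -0.18502686425625825
```

View pics/w.png

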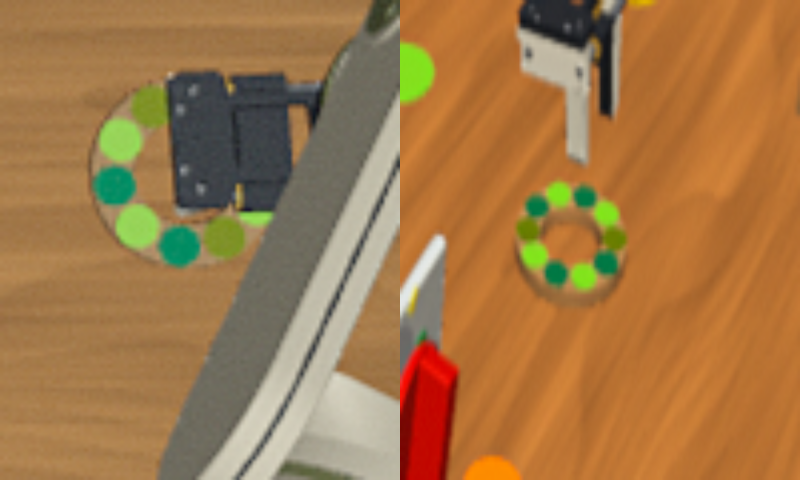

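The gripper hovers over the near (−y) side of the wreath, and the ring's centre in the side view is at about (350,179).

```bash
python3 -c "
from fit import *
s=read_camera('side');print(ray(s,[[350.2,179.6]],15), proj(s,[[558.1,-265.5,15]]))"
```

```text
[[ 550.52560239 -260.5665452    15.        ]] [[348.77488737 177.98365524]]
```

>>> move_arm(rows="-0.5 0 10 0 0.2;-0.5 0 10 0 0.2;-0.5 0 10 0 0.2;-1 0 10 0 0.2;-1 0.5 10 0 0.2;0 0.5 5 0 0.2;0 0 0 0 0.2")

```text
time: 5.45
ee_pos: [559.9, -308.8, 3.1]
eef_rot: [-0.018, 0.999, -0.014, -0.037]
wrist_force: [-1.0, -0.6, -0.1]
grip_width: 0.597
gripper_force: 0.0
```

>>> move_arm(rows="0 0 0 0 0;0 0 0 0 -0.3;0 0 0 0 -0.6;0 0 0 0 -0.6;0 0 0 0 -0.6")

```text
time: 6.08
ee_pos: [560.4, -309.1, 4.1]
eef_rot: [-0.018, 0.999, -0.014, -0.037]
wrist_force: [-0.5, 0.2, 2.1]
grip_width: 0.276
gripper_force: 28.5
```

```bash
python3 -c "
from fit import *
w=lambda x,y:np.r_[press2w(PP,[x,y,3])[0]]
go([w(0,-300),w(0,-150),w(0,-45)],182.1)
c=snap('top','t3.png');s=snap('side','s3.png')
a=c['frame'][170:290,360:460];b=s['frame'][130:230,290:430]
cv2.imwrite('pics/w2.png',np.hstack([cv2.resize(a,(400,480)),cv2.resize(b,(400,480))]))"
```

```text
t 6.075 pos [ 560.4 -309.1    4.1] yaw -177.9 F [-0.5  0.2  2.1] grip 25.7 28.456985198204734 q6 -2.13
to [ 601.07754877 -128.19908843    3.        ] shift [-47.1 179.2  -7.3]
to [595.58877438  21.70045579   3.        ] shift [-47.  329.2 -11.4]
to [591.74663232 126.63013674   3.        ] shift [-46.9 434.1 -14.3]
turn -0.04778335928949673
```

View pics/w2.png

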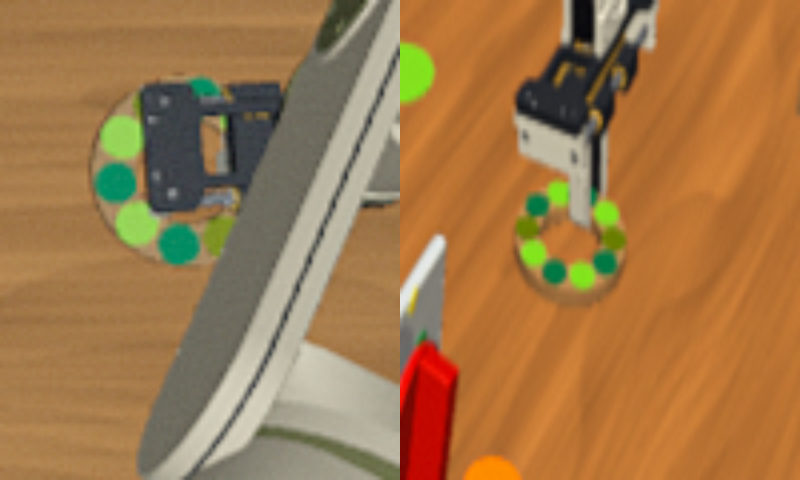

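>>> move_arm(rows="-2 10 -0.4 0 -0.6;-4 20 -0.8 0 -0.6;-4 20 -0.8 0 -0.6;-4 20 -0.8 0 -0.6;-4 20 -0.8 0 -0.6;-4 20 -0.8 0 -0.6;-4 20 -0.8 0 -0.6;-4 20 -0.8 0 -0.6;-4 20 -0.8 0 -0.6;-4 20 -0.8 0 -0.6;-4 20 -0.8 0 -0.6;-4 10 -0.4 0 -0.6")

```text
time: 7.68
ee_pos: [598.8, -86.0, 4.0]
eef_rot: [-0.019, 0.999, -0.015, -0.037]
wrist_force: [-2.2, -4.6, 9.6]
grip_width: 0.276
gripper_force: 28.7
```

```bash
python3 -c "
from fit import *
w=lambda x,y:np.r_[press2w(PP,[x,y,3.5])[0]]
go([w(0,-150),w(0,-45)],182.1)
c=snap('top','t4.png');s=snap('side','s4.png')
a=c['frame'][130:300,180:350];b=s['frame'][150:300,190:390]
cv2.imwrite('pics/w3.png',np.hstack([cv2.resize(a,(400,400)),cv2.resize(b,(400,300))[:, :].copy() if 0 else cv2.copyMakeBorder(cv2.resize(b,(400,300)),0,100,0,0,cv2.BORDER_CONSTANT)]))"
```

```text
t 7.675 pos [598.8 -86.    4. ] yaw -177.9 F [-2.2 -4.6  9.6] grip 25.6 28.692963304818644 q6 -1.79
to [595.58877438  21.70045579   3.5       ] shift [ -0.8 107.7  -2.6]
to [591.74663232 126.63013674   3.5       ] shift [ -0.9 212.6  -5.5]
turn 0.027549719468993317
```

View pics/w3.png

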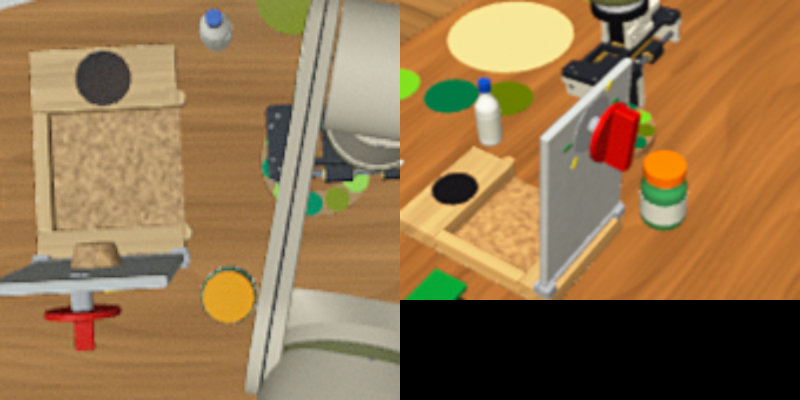

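```bash
python3 -c "
from fit import *
c=read_camera('top'); f=c['frame']
print(ray(c,[[318,221.4],[291.5,199]],12), 'expected centre', robot.sense()['ee_pos']+[-.0366*44,44,0])
hsv=cv2.cvtColor(f,cv2.COLOR_BGR2HSV)
m=((hsv[...,0]>22)&(hsv[...,0]<95)&(hsv[...,1]>110)).astype(np.uint8); m[:,:285]=0;m[:,345:]=0;m[:160]=0;m[235:]=0
n,l,st,ce=cv2.connectedComponentsWithStats(m)
for i in range(1,n):
  if st[i,4]>20: print(st[i],ray(c,ce[i:i+1],15)[0])
"
```

```text
[[539.7207604  -51.47552926  12.        ]
 [595.11103719  12.07427336  12.        ]] expected centre [597.57450838 -40.87213931   4.00234775]
[310 204  27  17 205] [561.22507088 -63.76993143  15.        ]
```

>>> move_arm(rows="0 8 -0.5 0 -0.6;-0.1 18 -0.6 0 -0.6;-0.1 18 -0.6 0 -0.6;-0.1 18 -0.6 0 -0.6;-0.1 18 -0.6 0 -0.6;-0.1 18 -0.5 0 -0.6;-0.1 18 -0.4 0 -0.6;-0.1 14 -0.4 0 -0.6;0 12 -0.3 0 -0.6;0 10 -0.2 0 -0.6;0 0 0 0 -0.6")

```text
time: 9.2
ee_pos: [593.6, 66.9, 4.0]
eef_rot: [-0.019, 0.999, -0.014, -0.037]
wrist_force: [-0.1, 1.7, 6.1]
grip_width: 0.276
gripper_force: 28.4
```

```bash
python3 -c "
from fit import *
w=lambda x,y:np.r_[press2w(PP,[x,y,3.5])[0]]
go([w(0,-45)],182.1)"
```

```text
t 9.2 pos [593.6  66.9   4. ] yaw -177.9 F [-0.1  1.7  6.1] grip 25.6 28.379494670580243 q6 -1.56
to [591.74663232 126.63013674   3.5       ] shift [-0.4 59.8 -1.1]
turn 0.01784444687461928
```

Now inside the mouth and unobstructed; on to the end stop.

>>> move_arm(rows="0 8 -0.2 0 -0.6;-0.1 12 -0.3 0 -0.6;-0.1 12 -0.3 0 -0.6;-0.1 12 -0.3 0 -0.6;-0.1 9 -0.3 0 -0.6;0 4 -0.1 0 -0.6;0 0 0 0 -0.6;0 0 0 0 -0.6")

```text
time: 10.2
ee_pos: [592.0, 123.0, 4.0]
eef_rot: [-0.019, 0.999, -0.014, -0.037]
wrist_force: [-0.3, -0.5, 6.9]
grip_width: 0.274
gripper_force: 28.4
```

```bash
python3 -c "
from fit import *
w=lambda x,y:np.r_[press2w(PP,[x,y,3.5])[0]]
go([w(0,-45)],182.1)"
```

```text
t 10.2 pos [592. 123.   4.] yaw -177.9 F [-0.3 -0.5  6.9] grip 25.4 28.4201807735883 q6 -1.47
to [591.74663232 126.63013674   3.5       ] shift [0.1 3.7 0.4]
turn -0.016943321938981626
```

Creep to contact.

>>> move_arm(rows="0 2 0 0 -0.6;0 1.5 0 0 -0.6;0 0 0 0 -0.6")

```text
time: 10.58
ee_pos: [592.0, 125.7, 4.0]
eef_rot: [-0.019, 0.999, -0.014, -0.037]
wrist_force: [-0.4, -3.5, 7.7]
grip_width: 0.276
gripper_force: 28.4
```

>>> move_arm(rows="0 1 0 0 -0.6;0 1 0 0 -0.6;0 0 0 0 -0.6")

```text
time: 10.95
ee_pos: [591.9, 127.6, 4.0]
eef_rot: [-0.018, 0.999, -0.015, -0.037]
wrist_force: [-0.7, -4.6, 8.5]
grip_width: 0.272
gripper_force: 28.4
```

```bash
python3 -c "
from fit import *
w=lambda x,y:np.r_[press2w(PP,[x,y,3.5])[0]]
go([w(0,-45)],182.1)
c=snap('top','t5.png');s=snap('side','s5.png')
a=c['frame'][140:270,180:310];b=s['frame'][180:300,190:310]
cv2.imwrite('pics/w4.png',np.hstack([cv2.resize(a,(400,400)),cv2.resize(b,(400,400))]))"
```

```text
t 10.95 pos [591.9 127.6   4. ] yaw -177.9 F [-0.7 -4.6  8.5] grip 25.2 28.447056135296975 q6 -1.46
to [591.74663232 126.63013674   3.5       ] shift [ 0.2 -0.9  0.5]
turn -0.03815078475383871
```

View pics/w4.png

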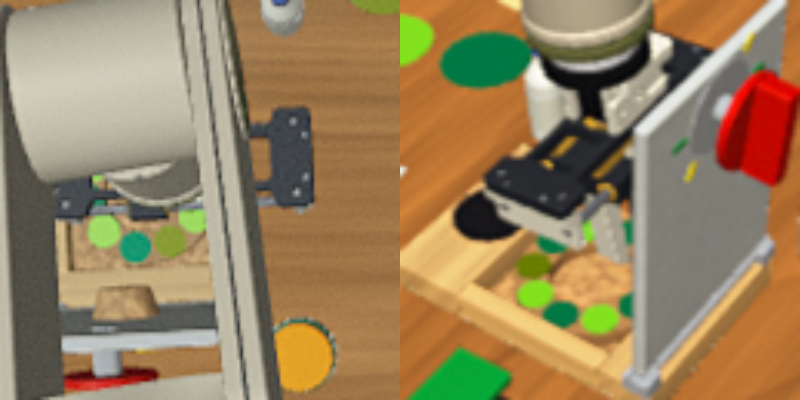

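>>> move_arm(rows="0 1 0 0 -0.6;0 0 0 0 -0.6")

```text
time: 11.3
ee_pos: [591.9, 128.5, 4.0]
eef_rot: [-0.019, 0.999, -0.015, -0.037]
wrist_force: [-0.2, -4.1, 8.7]
grip_width: 0.279
gripper_force: 28.4
```

>>> move_arm(rows="0 1 0 0 -0.6;0 0 0 0 -0.6")

```text
time: 11.55
ee_pos: [591.9, 129.5, 4.0]
eef_rot: [-0.019, 0.999, -0.015, -0.037]
wrist_force: [0.4, -5.3, 7.8]
grip_width: 0.274
gripper_force: 28.4
```

>>> move_arm(rows="0 1 0 0 -0.6;0 0 0 0 -0.6")

```text
time: 11.8
ee_pos: [591.9, 130.5, 4.0]
eef_rot: [-0.018, 0.999, -0.015, -0.037]
wrist_force: [0.3, -4.9, 8.8]
grip_width: 0.275
gripper_force: 28.4
```

>>> move_arm(rows="0 1 0 0 -0.6;0 0 0 0 -0.6")

```text
time: 12.05
ee_pos: [591.9, 130.6, 4.0]
eef_rot: [-0.018, 0.999, -0.015, -0.037]
wrist_force: [-0.6, -8.6, 8.5]
grip_width: 0.275
gripper_force: 28.5
```

>>> move_arm(rows="0 1 0 0 -0.6;0 0 0 0 -0.6")

```text
time: 12.3
ee_pos: [591.9, 130.7, 4.0]
eef_rot: [-0.018, 0.999, -0.016, -0.037]
wrist_force: [-0.6, -12.4, 10.4]
grip_width: 0.274
gripper_force: 28.5
```

>>> move_arm(rows="0 -1 0 0 -0.6;0 -1 0 0 -0.5;0 0 0 0 -0.3;0 0 0 0 0;0 0 0 0 0;0 0 0 0 0")

```text
time: 13.05
ee_pos: [591.4, 130.4, 3.0]
eef_rot: [-0.019, 0.999, -0.014, -0.037]
wrist_force: [-0.5, -0.5, 0.4]
grip_width: 0.496
gripper_force: 0.0
```

```bash
python3 -c "
from fit import *
p=robot.sense()['ee_pos']
go([p+[0,0,40],p+[0,0,300],[740,299,330]],182.1)"
```

```text
t 13.05 pos [591.4 130.4   3. ] yaw -177.9 F [-0.5 -0.5  0.4] grip 46.2 0.0 q6 -1.46
to [591.39985272 130.36341022  43.02916356] shift [  3.   -1.1 -39.9]
to [591.39985272 130.36341022 303.02916356] shift [  22.5   -8.1 -299. ]
to [740. 299. 330.] shift [-129.7  154.  -341.9]
turn -0.03483559325366059
```

>>> move_arm(rows="0.7 -0.3 -9 0 0;1.1 -0.4 -15 0 0;1.2 -0.4 -16 0 0;3 -1.1 -40 0 0;3.4 -1.2 -45 0 0;3.4 -1.2 -45 0 0;3.4 -1.2 -45 0 0;3.4 -1.2 -45 0 0;3.4 -1.2 -45 0 0;0 0 0 0 0")

```text
time: 14.3
ee_pos: [593.4, 130.5, 316.4]
eef_rot: [-0.018, 0.999, -0.014, -0.032]
wrist_force: [-0.5, 0.7, -0.6]
grip_width: 0.5
gripper_force: 0.0
```

```bash
python3 -c "
from fit import *
go([[740,299,330],[833,336,330]],182.1);print(robot.sense()['q'])
c=snap('top','t6.png');s=snap('side','s6.png')
a=c['frame'][140:270,180:310];b=s['frame'][180:300,190:310]
cv2.imwrite('pics/w5.png',np.hstack([cv2.resize(a,(400,400)),cv2.resize(b,(400,400))]))"
```

```text
t 14.3 pos [593.4 130.5 316.4] yaw -177.9 F [-0.5  0.7 -0.6] grip 46.5 0.0 q6 -1.47
to [740 299 330] shift [-151.4  162.5  -27.6]
to [833 336 330] shift [-245.5  196.   -34.5]
turn -0.044504057971607835
[ 0.14390886  0.20275712  1.23324443 -0.01943956  1.77195575 -1.4668494 ]
```

View pics/w5.png

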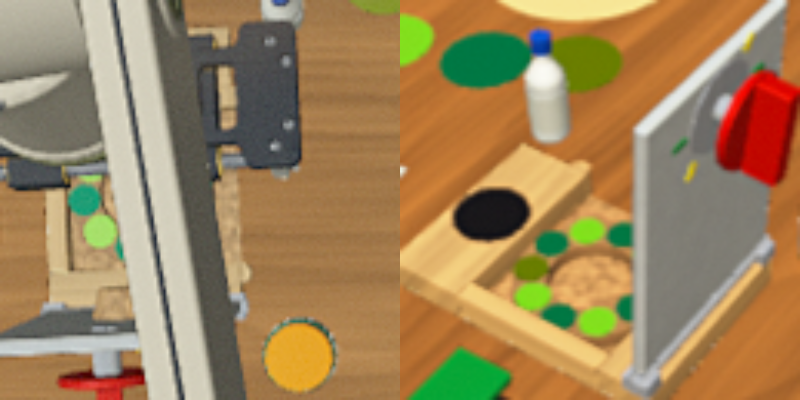

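Wreath is home against the end stop, flat. Next I remove the tool tilt by reaching to the workspace edge.

>>> move_arm(rows="-25 27 -4.5 0 0;-25 27 -4.5 0 0;-25 27 -4.5 0 0;-25 27 -4.5 0 0;-25 27 -4.5 0 0;-25 27 -4.5 0 0;-19 7 -1.5 0 0;-19 7 -1.5 0 0;-19 7 -1.5 0 0;0 0 0 0 0")

```text
time: 15.65
ee_pos: [767.7, 310.1, 309.5]
eef_rot: [-0.018, 0.999, -0.01, -0.026]
wrist_force: [0.5, -0.8, 0.2]
grip_width: 0.503
gripper_force: 0.0
```

```bash
cat >>fit.py <<'E'
def tilt(): print('toolz',R.from_quat(robot.sense()['eef_rot']).as_matrix()[:,2].round(4),robot.sense()['q'].round(3))
E
python3 -c "
from fit import *
go([[880,356,330]],182.1);tilt()"
```

```text
t 15.65 pos [767.7 310.1 309.5] yaw -177.9 F [ 0.5 -0.8  0.2] grip 46.8 0.0 q6 -1.29
to [880 356 330] shift [-112.7   41.3  -27.1]
turn -0.024492577077296573
toolz [-0.0512 -0.0209 -0.9985] [ 0.324  1.079  0.025 -0.004  2.093 -1.286]
```

>>> move_arm(rows="-19 7 -3 0 0;-19 7 -3 0 0;0 0 0 0 0")

```text
time: 16.02
ee_pos: [780.1, 315.4, 302.7]
eef_rot: [-0.018, 1.0, -0.005, -0.012]
wrist_force: [-0.2, -0.3, -0.3]
grip_width: 0.503
gripper_force: 0.0
```

```bash
python3 -c "
from fit import *
go([[880,356,330]],182.1);tilt()"
```

```text
t 16.025 pos [780.1 315.4 302.7] yaw -177.9 F [-0.2 -0.3 -0.3] grip 46.8 0.0 q6 -1.28
to [880 356 330] shift [-100.6   36.6  -30.1]
turn 0.0028234259401642703
toolz [-0.0247 -0.0103 -0.9996] [ 3.240e-01  1.087e+00  2.400e-02 -2.000e-03  2.057e+00 -1.284e+00]
```

>>> move_arm(rows="-18 7 -3 0 0;-16 6 -3 0 0;0 0 0 0 0")

```text
time: 16.4
ee_pos: [790.7, 320.4, 296.4]
eef_rot: [-0.018, 1.0, -0.001, -0.001]
wrist_force: [-0.2, -0.7, -0.2]
grip_width: 0.499
gripper_force: 0.0
```

```bash
python3 -c "
from fit import *
go([[700,280,330]],182.1);tilt()"
```

```text
t 16.4 pos [790.7 320.4 296.4] yaw -177.9 F [-0.2 -0.7 -0.2] grip 46.4 0.0 q6 -1.28
to [700 280 330] shift [ 92.2 -37.1 -33.3]
turn 0.013185726591245839
toolz [-0.0026 -0.0013 -1.    ] [ 0.325  1.095  0.024 -0.     2.026 -1.283]
```

>>> move_arm(rows="10 -4 -2 0 1;20 -8 -2 0 1;31 -13 -2 0 1;32 -13 -2 0 1;32 -13 -2 0 1;32 -13 -2 0 1;32 -13 -2 0 1;32 -13 -2 0 1;32 -13 0 0 1;32 -13 0 0 1;32 -13 0 0 1;29 -11 0 0 1")

```text
time: 17.9
ee_pos: [449.0, 167.3, 314.4]
eef_rot: [-0.018, 1.0, -0.0, -0.001]
wrist_force: [-0.2, 0.8, -0.4]
grip_width: 1.0
gripper_force: 0.0
```

```bash
sed -i 's/590.1,171.6/590.1,173.0/' fit.py; python3 -c "
from fit import *
h=press2w(PP,lid(1.643,[222,0,5]))[0];print(h)
go([[h[0]-22,h[1]-.8,300],[h[0]-22,h[1]-.8,236]],182.1);tilt()"
```

```text
[474.17542371 168.75526498 254.06086249]
t 17.9 pos [449.  167.3 314.4] yaw -177.9 F [-0.2  0.8 -0.4] grip 93.0 0.0 q6 -1.36
to [452.17542371 167.95526498 300.        ] shift [-3.3  0.6 14.4]
to [452.17542371 167.95526498 236.        ] shift [-3.4  0.7 78.4]
turn 0.009999556614559424
toolz [-0.0013 -0.001  -1.    ] [ 2.500e-01 -2.180e-01  1.654e+00 -1.000e-03  1.707e+00 -1.358e+00]
```

>>> move_arm(rows="0 0.5 15 0 1;0 0.5 20 0 1;0 0 20 0 1;0 0 15 0 1;0 0 6 0 1;0 0 0 0 1")

```text
time: 18.65
ee_pos: [449.7, 168.6, 237.5]
eef_rot: [-0.018, 1.0, -0.001, -0.002]
wrist_force: [-0.5, -0.2, -0.1]
grip_width: 0.997
gripper_force: 0.0
```

>>> move_arm(rows="-4 0 0 0 1;-4 0 0 0 1;-4 0 0 0 1;-4 0 0 0 1;0 0 0 0 1")

```text
time: 19.27
ee_pos: [466.0, 169.3, 237.9]
eef_rot: [-0.018, 1.0, -0.001, -0.001]
wrist_force: [-0.1, 0.2, 0.1]
grip_width: 0.998
gripper_force: 0.0
```

```bash
python3 -c "
from fit import *
a=np.linspace(1.643,0,37)
P=np.array([lid(x,[205,0,5])[0] for x in a])
print(np.c_[a[1:],-np.diff(P[:,0]),-np.diff(P[:,2])].round(2).tolist())"
```

```text
[[1.6, -9.33, -0.69], [1.55, -9.35, -0.26], [1.51, -9.36, 0.16], [1.46, -9.34, 0.59], [1.41, -9.3, 1.02], [1.37, -9.25, 1.44], [1.32, -9.17, 1.86], [1.28, -9.08, 2.28], [1.23, -8.96, 2.69], [1.19, -8.83, 3.09], [1.14, -8.68, 3.49], [1.1, -8.51, 3.89], [1.05, -8.33, 4.27], [1.0, -8.12, 4.65], [0.96, -7.9, 5.01], [0.91, -7.67, 5.37], [0.87, -7.41, 5.71], [0.82, -7.14, 6.04], [0.78, -6.86, 6.36], [0.73, -6.56, 6.67], [0.68, -6.25, 6.96], [0.64, -5.93, 7.24], [0.59, -5.59, 7.5], [0.55, -5.24, 7.75], [0.5, -4.89, 7.98], [0.46, -4.52, 8.2], [0.41, -4.14, 8.39], [0.37, -3.75, 8.57], [0.32, -3.35, 8.74], [0.27, -2.95, 8.88], [0.23, -2.54, 9.01], [0.18, -2.13, 9.11], [0.14, -1.71, 9.2], [0.09, -1.29, 9.27], [0.05, -0.87, 9.32], [0.0, -0.44, 9.35]]
```

>>> move_arm(rows="-5 0 0 0 1;-9.3 0 -0.5 0 1;-9.4 0 0 0 1;-9.4 0 0.2 0 1;-9.3 0 0.6 0 1;-9.3 0 1 0 1;-9.2 0 1.4 0 1;-9.2 0 1.9 0 1;-9.1 0 2.3 0 1;-9 0 2.7 0 1;-8.8 0 3.1 0 1;-8.7 0 3.5 0 1")

```text
time: 20.78
ee_pos: [572.1, 173.0, 221.3]
eef_rot: [-0.018, 1.0, -0.001, -0.001]
wrist_force: [-2.6, -0.2, 0.6]
grip_width: 1.003
gripper_force: 1.1
```

```bash
python3 -c "
from fit import *
go([[600,172,150]],182.1)
c=snap('top','t7.png');s=snap('side','s7.png')
a=c['frame'][130:290,170:330];b=s['frame'][130:300,170:340]
cv2.imwrite('pics/w6.png',np.hstack([cv2.resize(a,(400,400)),cv2.resize(b,(400,400))]))"
```

```text
t 20.775 pos [572.1 173.  221.3] yaw -177.9 F [-2.6 -0.2  0.6] grip 93.3 1.0542851473110204 q6 -1.4
to [600 172 150] shift [-28.   -2.   71.3]
turn 0.006080453037952793
```

View pics/w6.png

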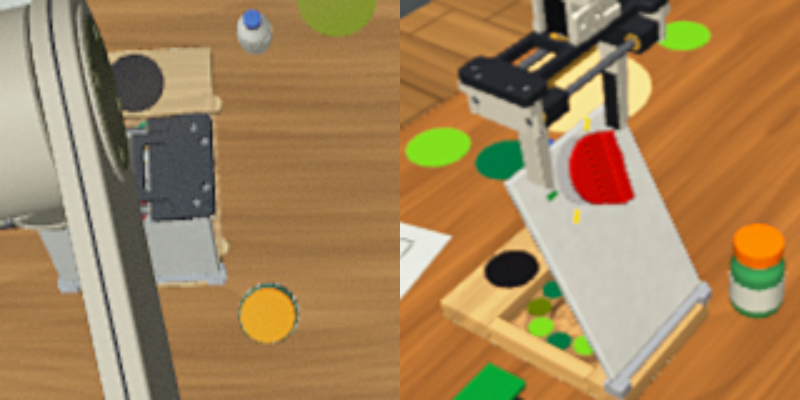

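>>> move_arm(rows="-8.5 0 3.9 0 1;-8.3 0 4.3 0 1;-8.1 0 4.7 0 1;-7.9 0 5 0 1;-7.7 0 5.4 0 1;-7.4 0 5.7 0 1;-7.1 0 6 0 1;-6.9 0 6.4 0 1;-6.6 0 6.7 0 1;-6.3 0 7 0 1;-5.9 0 7.2 0 1;-5.6 0 7.5 0 1")

```text
time: 22.38
ee_pos: [657.9, 176.2, 151.0]
eef_rot: [-0.018, 1.0, -0.001, -0.001]
wrist_force: [-1.6, 0.4, 0.7]
grip_width: 0.999
gripper_force: 0.6
```

```bash
python3 -c "
from fit import *
go([press2w(PP,[101,0,38])[0]],182.1)"
```

```text
t 22.375 pos [657.9 176.2 151. ] yaw -177.9 F [-1.6  0.4  0.7] grip 92.9 0.6276092604457517 q6 -1.42
to [691.03235977 176.69577475  38.        ] shift [-33.3  -0.6 113. ]
turn 0.0092272281070791
```

>>> move_arm(rows="-5.2 0 7.8 0 1;-4.9 0 8 0 1;-4.5 0 8.2 0 1;-4.1 0 8.4 0 1;-3.8 0 8.6 0 1;-3.4 0 8.7 0 1;-3 0 8.9 0 1;-2.5 0 9 0 1;-2.1 0 9.1 0 1;-1.7 0 9.2 0 1;0 0 0 0 1")

```text
time: 23.75
ee_pos: [691.9, 177.2, 64.1]
eef_rot: [-0.018, 1.0, -0.001, -0.002]
wrist_force: [-0.1, -0.6, -0.2]
grip_width: 1.002
gripper_force: 0.0
```

>>> move_arm(rows="-0.8 0 7 0 1;-0.5 0 7 0 1;-0.3 0 6 0 1;0 0 4 0 1;0 0 0 0 1")

```text
time: 24.38
ee_pos: [693.6, 177.3, 40.8]
eef_rot: [-0.018, 1.0, -0.001, -0.002]
wrist_force: [-0.3, -0.2, 1.2]
grip_width: 0.997
gripper_force: 0.0
```

>>> move_arm(rows="0 0 1.5 0 1;0 0 1.5 0 1;0 0 0 0 1")

```text
time: 24.75
ee_pos: [694.0, 177.4, 38.5]
eef_rot: [-0.018, 1.0, -0.001, -0.001]
wrist_force: [-0.8, 0.1, -0.6]
grip_width: 0.997
gripper_force: 0.0
```

>>> move_arm(rows="0 0 1 0 1;0 0 0 0 1")

```text
time: 25.0
ee_pos: [694.1, 177.5, 38.3]
eef_rot: [-0.019, 1.0, -0.001, -0.001]
wrist_force: [-3.4, -0.4, 4.8]
grip_width: 1.001
gripper_force: 2.5
```

>>> move_arm(rows="0 0 -10 0 1;0 0 -30 0 1;0 0 -40 0 1;0 0 -40 0 1;0 -40 -10 0 0.4;0 -40 0 0 0;0 -40 0 0 0;0 -40 0 0 0;0 -40 0 0 0;0 0 0 0 0")

```text
time: 26.25
ee_pos: [701.8, -25.6, 168.3]
eef_rot: [-0.017, 1.0, -0.001, -0.001]
wrist_force: [-0.5, 0.4, 0.0]
grip_width: 0.504
gripper_force: 0.0
```

```bash
python3 - <<'E'
from fit import *
go([[683,176,110]],182.1)
for n,z in(('top',86),('side',86)):
    c=snap(n,n+'8.png'); f=c['frame'].astype(int)
    b,g,r=f[...,0],f[...,1],f[...,2]
    m=((r>90)&(g<60)&(b<60))
    ce=proj(c,press2w(PP,[93,0,80]))[0]; print(n,'expected',ce)
    yy,xx=np.nonzero(m); k=(abs(xx-ce[0])<40)&(abs(yy-ce[1])<40); xx,yy=xx[k],yy[k]
    print(len(xx),xx.mean(),yy.mean())
    if n=='top':
        y0,x0=yy.min(),xx.min()
        for y in range(yy.min()-1,yy.max()+2): print(' '.join('%3d'%f[y,x,2] if m[y,x] else '  .' for x in range(xx.min(),xx.max()+1)))
        w=ray(c,np.c_[xx,yy],62); print('centre',w.mean(0), 'exp',press2w(PP,[93,0,62]))
        hsv=cv2.cvtColor(c['frame'],cv2.COLOR_BGR2HSV)
        for nm,lo,hi in(('yellow',22,34),('green',50,80)):
            q=((hsv[...,0]>=lo)&(hsv[...,0]<=hi)&(hsv[...,1]>140)); Y,X=np.nonzero(q); k=(np.hypot(X-ce[0],Y-ce[1])<30)
            W=ray(c,np.c_[X[k],Y[k]],38); print(nm,W.round(0).tolist())
E
```

```text
t 26.25 pos [701.8 -25.6 168.3] yaw -178.1 F [-0.5  0.4  0. ] grip 46.9 0.0 q6 -1.71
to [683 176 110] shift [ 12.  202.2  58. ]
turn -0.206934543812622
top expected [219.67012117 159.45268551]
298 219.9731543624161 157.95637583892616
  .   .   .   .   .   .   .   .   .   .   .   .   .   .   .   .   .   .   .   .   .   .   .   .   .   .
  .   .   .   .   .   .   .   .   .   . 208 206 205 195 196 174   .   .   .   .   .   .   .   .   .   .
  .   .   .   .   .   .   .   .   . 198 207 204 205 205 211 184 110   .   .   .   .   .   .   .   .   .
  .   .   .   .   .   .   .   . 166 198 207 204 202 203 211 163   .   .   .   .   .   .   .   .   .   .
  .   .   .   .   .   .   . 208 190 204 206 202 202 203 216 151   . 194   .   .   .   .   .   .   .   .
  .   .   .   .   .   . 206 206 186 205 206 204 204 202   . 140   . 201 209 202   .   .   .   .   .   .
  .   .   .   .   . 204 206 206 179 205 205 204 202 204 209 128   . 199 209 202 206 194   .   .   .   .
  .   .   . 207 207 205 203 205 190 203 204 201   . 203 205 119  93 199 208 202 202 203   .   .   .   .
  .   .   . 203 202 204 201 204 19
[... 2275 characters left out ...]
178.33624856  62.        ] exp [[683.03771741 176.40304012  62.        ]]
yellow [[722.0, 148.0, 38.0], [722.0, 146.0, 38.0], [720.0, 148.0, 38.0], [720.0, 146.0, 38.0], [720.0, 143.0, 38.0], [717.0, 148.0, 38.0], [717.0, 146.0, 38.0], [715.0, 151.0, 38.0], [715.0, 148.0, 38.0], [712.0, 151.0, 38.0], [655.0, 201.0, 38.0], [653.0, 204.0, 38.0], [653.0, 201.0, 38.0], [651.0, 206.0, 38.0], [651.0, 204.0, 38.0], [648.0, 206.0, 38.0]]
green [[686.0, 136.0, 38.0], [686.0, 134.0, 38.0], [686.0, 132.0, 38.0], [686.0, 129.0, 38.0], [682.0, 220.0, 38.0], [682.0, 218.0, 38.0], [682.0, 215.0, 38.0], [682.0, 213.0, 38.0]]
side expected [213.85219027 227.21192164]
435 213.98620689655172 232.40919540229885
```

```bash
python3 - <<'E'
from fit import *
c=read_camera('top')
for (u0,v0),(u1,v1) in (((15.3,3),(12.7,26)),((8,3),(6,22)),((15.6,2),(13,25))):
    w=ray(c,[[207+u0,143+v0],[207+u1,143+v1]],86); d=w[0]-w[1]; print('bar yaw deg',np.degrees(np.arctan2(d[1],d[0])))
go([[684,175.8,110],[684,175.8,67]])
E
```

```text
bar yaw deg -6.839010932045909
bar yaw deg -6.361974302627446
bar yaw deg -6.8399901755863155
t 26.4 pos [701.8 -21.6 168.1] yaw -177.9 F [-0.1 -0.2 -0.2] grip 46.4 0.0 q6 -1.71
to [684.  175.8 110. ] shift [ 10.4 197.9  58. ]
to [684.  175.8  67. ] shift [ 10.3 197.9 101. ]
```

>>> move_arm(rows="1 25 0 0 0;1.5 30 0 0 0;1.5 30 5 0 0;1.5 30 10 0 0;1.5 30 13 0 0;1.5 30 15 0 0;1.9 22.9 15 0 0;0 0 0 8.8 0;0 0 10 0 0;0 0 15 0 0;0 0 0 0 0")

```text
time: 27.78
ee_pos: [682.2, 174.6, 81.8]
eef_rot: [0.058, 0.998, -0.001, -0.003]
wrist_force: [0.7, 0.3, -0.0]
grip_width: 0.501
gripper_force: 0.0
```

```bash
python3 -c "
from fit import *
go([[684,175.8,65]],173.3)"
```

```text
t 27.775 pos [682.2 174.6  81.8] yaw 173.4 F [ 0.7  0.3 -0. ] grip 46.6 0.0 q6 -1.28
to [684.  175.8  65. ] shift [-1.7  1.5 16.7]
turn 0.09419307400858656
```

>>> move_arm(rows="-1.7 1.4 6 0 0;0 0 6 0 0;0 0 3 0 0;0 0 0 0 -0.3;0 0 0 0 -0.6;0 0 0 0 -1;0 0 0 0 -1;0 0 0 0 -1")

```text
time: 28.78
ee_pos: [685.9, 176.9, 70.0]
eef_rot: [0.058, 0.998, -0.0, -0.001]
wrist_force: [0.9, 3.4, 0.5]
grip_width: 0.167
gripper_force: 29.9
```

```bash
python3 -c "
from fit import *
go([[684,175.8,65]],173.3);print(robot.sense()['ft_torque'])"
```

```text
t 28.775 pos [685.9 176.9  70. ] yaw 173.3 F [0.9 3.4 0.5] grip 15.6 29.949889183044434 q6 -1.27
to [684.  175.8  65. ] shift [ 1.8 -1.3  5. ]
turn 0.025170879469442298
[ 0.734651   -0.27627486 -0.13480887]
```

>>> move_arm(rows="1.2 0.5 0 0 -1;0 0 0 6 -1;0 0 0 7 -1;0 0 0 7 -1;0 0 0 7 -1;0 0 0 7 -1;0 0 0 0 -1")

```text
time: 29.65
ee_pos: [685.0, 175.8, 70.0]
eef_rot: [0.348, 0.938, -0.001, -0.0]
wrist_force: [0.6, -3.1, 2.1]
grip_width: 0.17
gripper_force: 29.9
```

```bash
python3 -c "
from fit import *
go([[684,175.8,65]],182.1-43);print(robot.sense()['ft_torque'])"
```

```text
t 29.65 pos [685.  175.8  70. ] yaw 139.3 F [ 0.6 -3.1  2.1] grip 15.8 29.947214126586914 q6 -0.68
to [684.  175.8  65. ] shift [ 0.8 -0.6  5. ]
turn 0.2244629134515037
[-0.72160878 -0.48098571 -0.09629772]
```

>>> move_arm(rows="0 0 2 0 -1;0 0 3 0 -1;0 0 3 0 -1;0 0 0 0 -1")

```text
time: 30.15
ee_pos: [685.1, 175.8, 62.4]
eef_rot: [0.347, 0.938, -0.001, -0.0]
wrist_force: [-0.4, -4.7, 7.1]
grip_width: 0.166
gripper_force: 30.0
```

>>> move_arm(rows="0 0 3 0 -1;0 0 3 0 -1;0 0 2 0 -1;0 0 0 0 -1")

```text
time: 30.65
ee_pos: [685.1, 175.8, 54.9]
eef_rot: [0.347, 0.938, -0.001, 0.0]
wrist_force: [-0.8, -4.3, 8.5]
grip_width: 0.168
gripper_force: 30.0
```

>>> move_arm(rows="0 0 1 0 -1;0 0 1 0 -1;0 0 0 0 -1")

```text
time: 31.02
ee_pos: [685.1, 175.8, 53.1]
eef_rot: [0.347, 0.938, -0.001, 0.0]
wrist_force: [-0.6, -5.8, 10.2]
grip_width: 0.168
gripper_force: 30.0
```

>>> move_arm(rows="0 0 0.4 0 -1;0 0 0 6 -1;0 0 0 7 -1;0 0 0 7 -1;0 0 0 0 -1")

```text
time: 31.65
ee_pos: [684.4, 175.4, 52.4]
eef_rot: [0.505, 0.863, -0.002, -0.0]
wrist_force: [-2.8, -5.6, 10.6]
grip_width: 0.169
gripper_force: 30.0
```

```bash
python3 -c "
from fit import *
go([[684,175.8,65]],182.1-90);print(robot.sense()['ft_torque'])"
```

```text
t 31.65 pos [684.4 175.4  52.4] yaw 119.3 F [-2.8 -5.6 10.6] grip 15.7 29.96256709098816 q6 -0.33
to [684.  175.8  65. ] shift [  0.6  -0.2 -12.6]
turn 27.243029095028362
[-1.3200661   0.7944884  -0.06124634]
```

>>> move_arm(rows="0 0 0 7 -1;0 0 0 7 -1;0 0 0 7 -1;0 0 0 6 -1;0 0 0 0 -1")

```text
time: 32.28
ee_pos: [683.4, 175.2, 52.2]
eef_rot: [0.692, 0.722, -0.003, -0.001]
wrist_force: [-8.4, -8.2, 14.0]
grip_width: 0.172
gripper_force: 30.0
```

```bash
python3 -c "
from fit import *
go([[684,175.8,65]],182.1-90);print(robot.sense()['ft_torque'])"
```

```text
t 32.275 pos [683.4 175.2  52.2] yaw 92.4 F [-8.4 -8.2 14. ] grip 16.0 29.99168872833252 q6 0.14
to [684.  175.8  65. ] shift [  0.5   0.6 -12.8]
turn 0.2632347839970919
[-1.56132192  1.73176817 -0.03858117]
```

>>> move_arm(rows="0 0 0 1 -1;0 0 -1 0 -1;0 0 -1 0 -1;0 0 -1 0 -1;0 0 0 0 -1")

```text
time: 32.9
ee_pos: [683.3, 175.2, 54.6]
eef_rot: [0.698, 0.716, -0.003, -0.001]
wrist_force: [-6.5, -6.0, 9.7]
grip_width: 0.17
gripper_force: 30.0
```

>>> move_arm(rows="0 0 -1 0 -1;0 0 -1 0 -1;0 0 0 0 -1")

```text
time: 33.28
ee_pos: [683.2, 175.1, 55.8]
eef_rot: [0.698, 0.716, -0.003, -0.001]
wrist_force: [-5.1, -6.9, 6.1]
grip_width: 0.166
gripper_force: 30.0
```

>>> move_arm(rows="0 0 -0.5 0 -0.9;0 0 0 0 -0.5;0 0 0 0 0;0 0 0 0 0;0 0 0 0 0.2;0 0 -10 0 0.2;0 0 -25 0 0.2;0 0 -40 0 0.2;0 0 -40 0 0.2;0 0 0 0 0.2")

```text
time: 34.52
ee_pos: [687.7, 177.6, 178.3]
eef_rot: [0.699, 0.715, 0.003, 0.002]
wrist_force: [0.5, 0.5, 0.5]
grip_width: 0.602
gripper_force: 0.0
```

>>> move_arm(rows="-40 0 0 0 0.2;-40 0 0 0 0.2;-40 0 0 0 0.2;-40 0 0 0 0.2;-40 0 0 0 0.2;0 0 0 0 0.2")

```text
time: 35.28
ee_pos: [688.8, -26.2, 171.1]
eef_rot: [0.7, 0.714, -0.002, -0.001]
wrist_force: [0.6, -0.1, -0.5]
grip_width: 0.6
gripper_force: 0.0
```

```bash
python3 - <<'E'
from fit import *
go([[684,175.8,110]])
for n in('top','side'):
    c=snap(n,n+'9.png'); f=c['frame'].astype(int)
    b,g,r=f[...,0],f[...,1],f[...,2]
    m=((r>90)&(g<60)&(b<60)); ce=proj(c,press2w(PP,[93,0,70]))[0]
    yy,xx=np.nonzero(m); k=(abs(xx-ce[0])<40)&(abs(yy-ce[1])<40); xx,yy=xx[k],yy[k]
    print(n,ce,len(xx),xx.mean(),yy.mean(),xx.min(),xx.max(),yy.min(),yy.max())
    if n=='top':
        for y in range(yy.min()-1,yy.max()+2): print(' '.join('%3d'%f[y,x,2] if f[y,x,1]<90 else '  .' for x in range(xx.min(),xx.max()+1)))
    else:
        for d in (0,.0175):   # expected rows of bar top at push 0 / full
            B=[press2w(PP,lid(0,np.array(q)-[0,0,d*1000]))[0] for q in bar(1.57)]; print(d,proj(c,B).round(1).tolist())
        print(yy.min(), [int(xx[yy==y].min()) for y in range(yy.min(),yy.max()+1)], [int(xx[yy==y].max()) for y in range(yy.min(),yy.max()+1)])
E
```

```text
t 35.275 pos [688.8 -26.2 171.1] yaw 91.1 F [ 0.6 -0.1 -0.5] grip 55.8 0.0 q6 -0.13
to [684.  175.8 110. ] shift [202.2  -0.7  60.8]
top [220.31357389 160.16991149] 268 220.8544776119403 158.9962686567164 208 235 149 174
  .   .   . 124 119 117   .   .   .   .   . 154   .   . 175 173   .   .   .   .   .   .   .   .   .   .   .   .
  .   .   .   .   .   .   .   .   .   . 194 194 199 203 204 204 206   .   .   .   .   .   .   .   .   .   .   .
  .   .   .   .   .   .   .   .   . 207 207 205 207 202 204 205 204 203 204 203   .   .   .   .   .   .   .   .
  .   .   .   .   .   .   . 207 206 202 203 202 205 203 205 202 203 203 202 202 206 204   .   .   .   .   .   .
  .   .   .   .   .   . 205 206 203 203 202 207 203 203 199 199 202 202 202 201 199 202 207   .   .   .   .   .
  .   .   .   .   . 205 206 205 204 202 203 203 202 203 205 205 202 205 201 202 203 201 204 206 196   .   .   .
  .   .   .   . 207 205 203 205 202 205 205 204 201 205 203 205 202 202 200 204 203 203 204 200 207   .   .   .
  .   .   .   . 210 208 206 204 209 210 205 206 205 203 206 205 205 204 204 204 205 204 203 205
[... 2042 characters left out ...]
 .   .   .   .   .   .   .   .   . 179 190 194 197 190 187 173 169   .   .   .   .   .   .   .   .   .
  .   .   .   .   .   .   .   .   .   .   .   .   .   .   .   .   .   .   .   .   .   .   .   .   .   .   .   .
side [214.37596694 230.31906851] 426 216.58450704225353 236.61267605633802 204 228 223 247
0 [[219.7, 216.8], [224.8, 219.1], [201.9, 231.8], [207.1, 234.3]]
0.0175 [[220.5, 222.2], [225.6, 224.5], [203.0, 237.3], [208.1, 239.8]]
223 [220, 219, 217, 217, 216, 215, 213, 211, 209, 208, 207, 206, 205, 204, 204, 204, 204, 204, 204, 205, 205, 206, 207, 208, 211] [221, 223, 224, 225, 225, 225, 225, 225, 225, 226, 227, 227, 228, 228, 228, 228, 228, 228, 227, 227, 226, 224, 222, 220, 218]
```

```bash
python3 -c "
from bench import job
print(job.finish_job())"
```

```text
the job is handed in; nothing more can be done
None
```

I've handed the job in at 35 s of the 72 s limit. The wreath is home against the end stop, the lid is shut, and the red knob is at the green marks and stays down by itself; the glue bottle, jar and hole punch were not moved.

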